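# Lay out the washed dryer parts on the bin lid

### The arm

A 6-joint arm with a two-finger parallel gripper is mounted at the origin on the work surface. World frame = base frame: x ahead of the robot, y to its left, z up, the work surface at z = 0. Lengths are in mm, angles in rad, forces in N, time in s.
With the tool pointing down it reaches from about 350 to 775 mm from the base axis. Payload 7.3 kg.
Tool frame: the origin (TCP) lies at the very end of the fingers, on their centre line; the grasp point (between the pads) lies 19 mm behind it; z points along the fingers, y is the line along which they close (so a half turn about z gives the same grasp; the last joint's range is limited). The gripper opens to 92 mm and grips with 3 to 60 N. Pads are 19 mm wide; open, the fingers measure 130 mm over their backs; the gripper's body (75 mm by 190 mm) begins 47 mm behind the grasp point.
Start: joints at [-1.265, 0.342, 1.524, -0, 1.275, -0.146], TCP at [229.232, -472.332, 226.741] pointing down, gripper open.
Joint ranges: [-2.53, 2.53], [-0.77, 2.02], [0.04, 2.7], [-1, 4.14], [0.28, 2.66], [-3.11, 3.11]. Speed limits (rad/s): [2.57, 2.57, 3.14, 3.14, 3.14, 3.14].

### API

Orientations are given as [roll, pitch, yaw] about the fixed x, y, z axes, in that order (R = Rz(yaw) Ry(pitch) Rx(roll)).
In Python, from plant import bot gives the robot as it stands.
- The arm moves only by the tool apply_moves, never from a script. Its argument "motion" is text: rows parted by semicolons, each of 4 numbers parted by spaces: the shift along the tool's x, y, z in m, then the turn about the tool's z in degrees. A call has 1 to 8 rows; each row shifts and turns the commanded pose from where the row before left it, along the tool's axes as they then stand; what a row does not reach is not made up. A row lasts 1/8 s, in which the tool goes at most 62.5 mm and 10.7 degrees, less where a joint would pass 70% of its speed; a pose out of reach is approached as far as the arm can. A call with a gripper value outside its range is refused whole. "fingers" is the opening, from -1 (shut) to 1 (fully open), set as the call begins (left out, the last holds). The fingers move at their own pace and stop on an object; the grip force is fixed at half the most. Time passes only in rows, so rows that do not move let the fingers close. It gives the time, the measured TCP pose, the force, the opening and the grip force at its end, in the units of the state.
- bot.get_obs(): the state, without advancing time (a new reading comes with each control period).
- bot.capture(name): name is "scene" or "top" or "wrist"; returns a dict with "img" (480x640x3 uint8, blue, green, red), "range_z" (480x640 float32, mm along the optical axis (not along the pixel's ray), 0 where there is no reading), "fx", "fy", "cx", "cy" (pixels), "world_from_camera" (4x4, takes a point from camera to world coordinates); the wrist camera has in their place "mount" (4x4, takes a point from camera to tool coordinates, whose origin is the TCP and whose axes are the flange's). Camera axes: x right, y down, z forward; pixel columns grow to the right and rows downward; lengths in mm; the calibration is good to about 2 mm. A picture is of the moment at which its call begins: read the wrist's pose just before it.
- bot.close_job(): hands the job in; it is judged then, once.
Trained networks look in a picture, given as the dict that the camera call returned (one of the last four; its "shot" number tells which), for a name from the list of things; names that differ only in an ending like _2 or _b are one class to them, and where a whole thing is asked for, a point or a joint stands for the part that bears it (a point fixed in the world has none). Each returns a list of dicts, best first, with "p" (0 to 1); they miss things now and then, are a little off and sometimes report something else, mostly with a low value. They report only what shows in the picture. A call takes as long as a camera call. They do not tell look-alikes from the thing itself.
- bot.cut_out(picture, thing): "pixels" (480x640 bool, what is visible of it) and "point" ([column, row] in pixels, amid what is visible of it).
The state is a dict: "time": time; "joint_positions": joint angles; "dq": joint speeds; "tau": joint torques, N m; "tool_pos": TCP position; "tcp_rot": TCP orientation; "contact_force": force on the tool from outside, world axes, zero at the start; "moment": the same for the moment, N m; "grip_width": finger opening in mm; "finger_force": force on a finger pad.
Only numpy, scipy, OpenCV 4.12 (cv2) and the standard library are available. Lean on these libraries where they do the work, as an engineer would, in place of code of your own. Each camera call takes 0.05 s, during which the arm holds its last target. There are 200 camera calls.

### The job

Lay the five washed parts out to dry on the blue bin lid, left and behind being as seen with the lid's clip latch towards you: the ramekin upright in the middle, the large cone filter standing directly to its left and the small one directly to its right, and the metal rod lying directly behind it, crosswise (along the line from left to right), each of these three halfway between the ramekin and the lid's edge. Lay the scrubber on its back, bristles up, across the top of the ramekin, resting on the rim at its mid-length and pointing from front to back, either way round. Leave the jar and the tin where they are.

Things in the scene. Friction and masses are not known exactly. Their poses are not given: they have to be found in the camera images.
- lid: round blue plastic bin lid, flat on the bench, fixed, 260 mm across, 12 mm thick, plain flat top. At its edge the clip latch: blue lug 60 mm wide with a steel clip, out to 142 mm from the middle, 4 mm above the top. Origin: centre of the underside; x points from the latch over the middle to the back edge, y left as seen with the latch towards you. Halfway from ramekin to edge is 80 mm from the middle.
- drip_mat: black ribbed rubber mat, fixed, 230 x 264 mm, 4 mm thick, on which the five parts start, on the side of the robot away from the lid. Filters and ramekin stand in a row on its far side (any order, centres about 85 mm apart); scrubber and rod lie end to end, roughly left-right, on its near side. Origin: centre of the underside; x away from the robot, y left.
- large_filter_center (a point): large cone filter, loose, standing on its wide end: white ribbed cone, base ring 64 mm across, 70 mm tall, about 70 g. The narrow top is an upright round stub 22 mm across, from 45 to 70 mm above the base: grip it there. This point is on the axis, 35 mm above the base; z up along the axis.
- small_filter_center (a point): small cone filter, loose, standing on its wide end, same make as the large one: base ring 44 mm across, 50 mm tall, about 40 g. Upright round stub 16 mm across, from 29 to 50 mm above the base: grip it there. This point is on the axis, 25 mm above the base; z up along the axis.
- ramekin_center (a point): white ceramic ramekin, loose, standing open side up: straight fluted round dish 62 mm across outside, 40 mm tall, wall 4 mm, about 150 g. This point is on the axis, 20 mm above the base; z up.
- rod_center (a point): short steel rod, loose, lying: 80 mm long, 14 mm across, with a square 16 mm collar at each end (so that it does not roll), about 90 g. This point is its centre, 8 mm above what it lies on; x along the rod.
- scrubber_center (a point): beech toothbrush-style scrubber, loose, lying on its flat back with the bristles up: handle 130 mm long, 16 mm wide, 10 mm thick, bristles 12 mm high on top at the +x end (from 23 to 61 mm from this point), about 40 g. This point is the middle of the handle, half-way up its thickness (5 mm above what it lies on); x along the handle towards the bristle end, z up.
- jar_center (a point): closed glass jar, loose, 64 mm across and 85 mm tall, on the bench beyond the work; leave it alone. Point: half-way up.
- tin_center (a point): low closed metal tin, loose, 76 mm across and 50 mm tall, on the bench beyond the work; leave it alone. Point: half-way up.
Not all that is in view belongs to the job. Leave any black or brown look-alike of the part that bears large_filter_center alone. What is shaped like the part that bears ramekin_center but pink is not meant.

How it is judged (in metres and radians):
At the end, for the whole second after the job is handed in: Within 15 mm each way in the lid's frame: ramekin at the middle, large filter 80 mm left, small filter 80 mm right, all upright; rod 80 mm behind, crosswise within 0.3 rad; scrubber level on the rim, bristles up, middle within 18 mm of the ramekin's axis, front-back within 0.3 rad; at rest (x of large_filter_center in the frame of lid between -0.015 and 0.015 m and y of large_filter_center in the frame of lid between 0.065 and 0.095 m and z of large_filter_center in the frame of lid between 0.043 and 0.051 m and angle between each of large_filter_center, small_filter_center, ramekin_center, scrubber_center's own z axis and vertical below 0.12 rad and x of small_filter_center in the frame of lid between -0.015 and 0.015 m and y of small_filter_center in the frame of lid between -0.095 and -0.065 m and z of small_filter_center in the frame of lid between 0.033 and 0.041 m and x of ramekin_center in the frame of lid between -0.015 and 0.015 m and y of ramekin_center in the frame of lid between -0.015 and 0.015 m and z of ramekin_center in the frame of lid between 0.028 and 0.036 m and x of rod_center in the frame of lid between 0.065 and 0.095 m and y of rod_center in the frame of lid between -0.015 and 0.015 m and z of rod_center in the frame of lid between 0.016 and 0.024 m and angle between the x axis of rod_center and the y axis of lid, either way round below 0.3 rad and horizontal distance between scrubber_center and ramekin_center below 0.018 m and z of scrubber_center in the frame of lid between 0.052 and 0.062 m and angle between the x axis of scrubber_center and the x axis of lid, either way round below 0.3 rad and linear speed of each of large_filter, small_filter, ramekin, rod, scrubber below 0.02 m/s); the robot touches nothing.
It fails at once if the jar is shifted by more than 20 mm (distance of jar_center from where it was at the start of the episode above 0.02 m).
It fails at once if the tin is shifted by more than 20 mm (distance of tin_center from where it was at the start of the episode above 0.02 m).
It also fails if it takes over 128 s, if anything falls off the work surface, if the arm or the gripper's body presses on something with over 40 N, if the wrist force passes 120 N, or if a joint passes its speed limit or range.

## Working session

There is one attempt and no reset: what is moved stays moved. The work goes in short steps, Python scripts to look and compute and a tool call to move; the robot and the scene stay as the last step left them, time stands still between calls to the robot, and variables do not carry over. Pictures are saved under pics/ and viewed, at most 14 in all, crops included, and the job is handed in when it is done.

Besides the shell and the picture viewer there is one more tool, called by a JSON object that holds its "fn" and its "kwargs". apply_moves: Moves the arm, as the interface text tells. Its arguments: {"type":"object","properties":{"motion":{"type":"string"},"fingers":{"type":"number"}},"required":["motion"]}

```bash
mkdir -p pics; ls; cat > h.py <<'E'
from plant import bot
import numpy as np, cv2
def pts(c):
    z=c["range_z"]; v,u=np.mgrid[:480,:640]
    P=np.stack([(u-c["cx"])/c["fx"]*z,(v-c["cy"])/c["fy"]*z,z,np.ones_like(z)],-1)
    W=P@np.array(c["world_from_camera"]).T
    W=W[...,:3]; W[z==0]=np.nan
    return W
E
python3 - <<'E'
from h import *
o=bot.get_obs(); print(o)
for n in("top","scene"):
    c=bot.capture(n); cv2.imwrite(f"pics/{n}0.png",c["img"]); W=pts(c)
    print(n,np.array(c["world_from_camera"]).round(2).tolist())
    for t in["lid","drip_mat","large_filter_center","small_filter_center","ramekin_center","rod_center","scrubber_center","jar_center","tin_center"]:
        for d in bot.cut_out(c,t)[:4]:
            q=W[d["pixels"]]; q=q[~np.isnan(q[:,0])]
            if len(q)==0: print(t,d["p"],d["point"],"nodepth");continue
            top=q[q[:,2]>np.percentile(q[:,2],95)-6]
            print(t,round(d["p"],2),np.round(d["point"]),len(q),"med",np.median(q,0).round(),"zmax",np.percentile(q[:,2],95).round(),"topmid",((top.min(0)+top.max(0))/2).round(),"mean",top.mean(0).round(), "ext",(np.percentile(q,98,0)-np.percentile(q,2,0)).round())
E
```

```text
pics
{'time': 0.0, 'joint_positions': array([-1.26500260e+00,  3.42717172e-01,  1.52502454e+00, -8.08371389e-06,
        1.27537192e+00, -1.46010685e-01]), 'dq': array([-0.00110712,  0.000271  ,  0.00044235, -0.00082759,  0.00169718,
       -0.00073979]), 'tau': array([ 4.24100808e-04, -4.31242847e+01, -2.44217992e+01,  7.18708523e-02,
        5.59060683e-02, -1.13161075e-04]), 'tool_pos': array([ 229.09963834, -471.92723526,  226.04520804]), 'tcp_rot': array([-3.14008673e+00, -2.13643508e-04,  4.51806611e-01]), 'contact_force': array([-0.00155373, -1.53044296,  1.04056449]), 'moment': array([-0.01440152,  0.03349755, -0.02515249]), 'finger_force': 0.0, 'grip_width': 91.91242813726595}
top [[-0.01, -0.98, 0.18, 440.11], [-1.0, 0.01, -0.04, -55.54], [0.04, -0.18, -0.98, 957.08], [0.0, 0.0, 0.0, 1.0]]
lid 0.68 [183. 308.] 16498 med [503. 161.  12.] zmax 15.0 topmid [505. 164.  15.] mean [503. 162.  12.] ext [230. 235.   7.]
drip_mat 0.6 [362. 296.] 14079 med [ 513. -169.    5.] zmax 8.0 topmid [ 527. -172.   24.] mean [ 518. -170.    5.] ext [226. 256.   7.]
large_filter_center 0.83 [4
[... 2801 characters left out ...]
 [ 726. -198.   37.] ext [59. 59. 40.]
ramekin_center 0.34 [446. 304.] 1736 med [785. 123.  70.] zmax 85.0 topmid [770. 129.  84.] mean [771. 129.  83.] ext [53. 55. 79.]
rod_center 0.68 [250. 191.] 258 med [ 475. -239.   15.] zmax 19.0 topmid [ 474. -238.   17.] mean [ 474. -238.   17.] ext [22. 76. 14.]
scrubber_center 0.95 [315. 184.] 513 med [ 455. -101.   12.] zmax 24.0 topmid [444. -71.  23.] mean [444. -71.  23.] ext [ 43. 116.  23.]
jar_center 0.63 [447. 304.] 1704 med [785. 123.  72.] zmax 85.0 topmid [769. 129.  84.] mean [770. 128.  83.] ext [54. 53. 80.]
tin_center 0.82 [321. 312.] 1692 med [783. -85.  47.] zmax 50.0 topmid [770. -86.  49.] mean [771. -85.  48.] ext [66. 66. 43.]
```

View pics/top0.png

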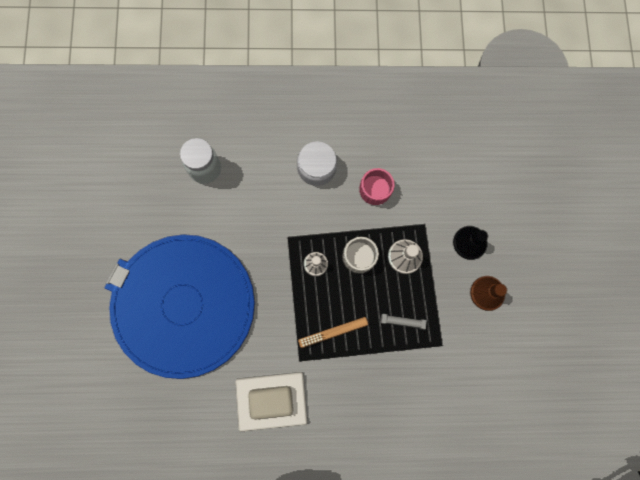

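```bash
python3 - <<'E'
from h import *
from scipy.optimize import least_squares
for n in("top","scene"):
    c=bot.capture(n); W=pts(c); im=c["img"].astype(int)
    def axis(t,zlo,zhi,sel=0):
        q=W[bot.cut_out(c,t)[sel]["pixels"]]; q=q[(q[:,2]>zlo)&(q[:,2]<zhi)]
        r=cv2.minAreaRect(q[:,:2].astype(np.float32)); 
        p=q[:,:2]-q[:,:2].mean(0); e=np.linalg.svd(p,full_matrices=False)[2][0]
        print(n,t,np.round(r[0],1),np.round(r[1]),"ang",np.degrees(np.arctan2(e[1],e[0])).round(1))
    axis("rod_center",10,30); axis("scrubber_center",9,40)
    # blue lid: pixels
    hsv=cv2.cvtColor(c["img"],cv2.COLOR_BGR2HSV)
    m=(hsv[...,0]>95)&(hsv[...,0]<130)&(hsv[...,1]>90)&(W[...,2]>8)&(W[...,2]<25)&(abs(W[...,1]-163)<180)&(abs(W[...,0]-505)<180)
    q=W[m]; 
    k=cv2.findContours(m.astype(np.uint8),cv2.RETR_EXTERNAL,cv2.CHAIN_APPROX_NONE)[0]; k=max(k,key=len)[:,0]
    e=W[k[:,1],k[:,0],:2]
    s=least_squares(lambda p:np.hypot(*(e-p[:2]).T)-p[2],[505,163,130],loss="soft_l1",f_scale=2).x
    d=q[:,:2]-s[:2]; r=np.hypot(*d.T); far=d[(r>s[2]+4)&(r<155)]
    print("lid",s.round(1),"z",np.median(q[:,2]),len(far),far.mean(0).round(1) if len(far) else "", np.degrees(np.arctan2(*far.mean(0)[::-1])) if len(far) else "")
c=bot.capture("scene"); cv2.imwrite("pics/scene_crop.png",cv2.resize(c["img"][120:320,100:600],(800,320)))
E
```

```text
top rod_center [ 469.1 -240.1] [80. 15.] ang 80.8
top scrubber_center [ 452.1 -113. ] [ 16. 129.] ang -72.4
lid [504.1 159.5 128.2] z 12.342881182436372 75 [ 57.  122.6] 65.07518420109122
scene rod_center [ 473.5 -238.5] [81. 20.] ang -98.5
scene scrubber_center [ 455.8 -110.6] [ 20. 128.] ang 107.2
lid [508.9 161.2 127.9] z 10.75462260260349 45 [ 51.8 114.8] 65.68950337831188
```

View pics/scene0.png

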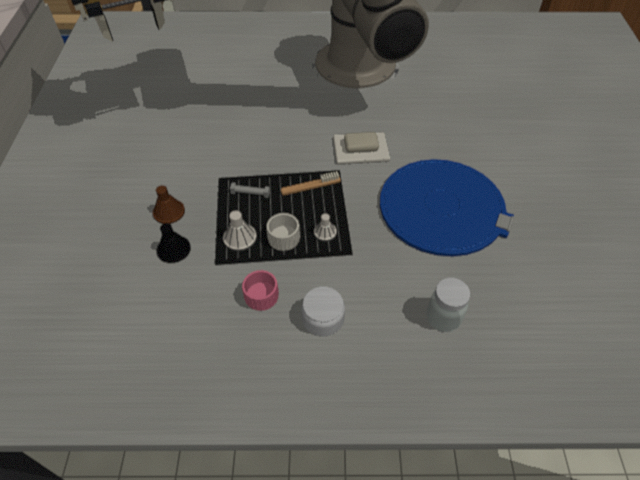

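Top picture: lid at (183,305), with its latch upper left at (118,275). The white row runs small filter (316,263), ramekin (360,255), large filter (405,256). The scrubber is at (333,333) and the rod at (402,320). The black and brown cones and the pink dish are decoys. The scene picture agrees, with the latch at (503,224).

Targets, averaging both cameras, with lid centre (506.5, 160.4) and x axis at 245°:
- **Large filter:** (579, 127)
- **Small filter:** (434, 194)
- **Rod:** (473, 88), axis 155°
- **Scrubber:** yaw 65°

First I turn to yaw 90°.

{"fn": "apply_moves", "kwargs": {"motion": "0 0 0 -10.6; 0 0 0 -10.6; 0 0 0 -10.6; 0 0 0 -10.6; 0 0 0 -10.6; 0 0 0 -10.6; 0 0 0 -0.5; 0 0 0 0", "fingers": 1}}

```text
time: 2.35
tool_pos: [229.2, -472.3, 226.7]
tcp_rot: [3.142, 0.0, 1.567]
contact_force: [-0.2, -0.3, 0.1]
grip_width: 91.7
finger_force: 0.0
```

{"fn": "apply_moves", "kwargs": {"motion": "0.036 0.042 0 0; 0.036 0.042 0 0; 0.036 0.042 0 0; 0.036 0.042 0 0; 0.036 0.042 0 0; 0.036 0.042 0 0; 0.036 0.042 0 0; 0 0 0 0"}}

```text
time: 3.35
tool_pos: [525.4, -217.6, 226.4]
tcp_rot: [3.141, -0.001, 1.573]
contact_force: [-0.4, 0.3, 0.2]
grip_width: 92.2
finger_force: 0.0
```

{"fn": "apply_moves", "kwargs": {"motion": "0.027 0.033 0 0; 0.0275 0.0335 0 0; 0 0 0.05 0; 0 0 0.05 0; 0 0 0.04 0; 0 0 0 0"}}

```text
time: 4.1
tool_pos: [587.2, -166.0, 83.8]
tcp_rot: [-3.135, -0.002, 1.568]
contact_force: [1.3, 0.2, 0.2]
grip_width: 91.7
finger_force: 0.0
```

```bash
cat >> h.py <<'E'
def rot(o):
    from scipy.spatial.transform import Rotation as R
    return R.from_euler("xyz",o["tcp_rot"]).as_matrix()
def wrist():
    o=bot.get_obs(); c=bot.capture("wrist")
    T=np.eye(4); T[:3,:3]=rot(o); T[:3,3]=o["tool_pos"]
    c["world_from_camera"]=T@np.array(c["mount"]); return c
E
python3 - <<'E'
from h import *
c=wrist(); cv2.imwrite("pics/w0.png",c["img"]); W=pts(c)
print(bot.get_obs()["tool_pos"])
for t in["ramekin_center","large_filter_center","small_filter_center"]:
  for d in bot.cut_out(c,t):
    q=W[d["pixels"]];q=q[~np.isnan(q[:,0])]
    if len(q)==0: print(t,d["point"]);continue
    z=np.percentile(q[:,2],95);top=q[q[:,2]>z-5]
    print(t,d["p"],d["point"],z,((top.min(0)+top.max(0))/2).round(1),(top.max(0)-top.min(0)).round())
E
```

```text
[ 588.98484602 -166.63090003   86.37219129]
ramekin_center 0.88 [498.6, 277.7] 40.04216148988748 [ 719.4 -183.8   38.5] [55. 32.  7.]
ramekin_center 0.75 [326.4, 259.7] 44.0877127849752 [ 591.9 -163.4   42.5] [61. 62.  7.]
large_filter_center 0.64 [323.1, 362.2] 52.43568518127126 [ 591.5 -194.7  111.7] [ 25. 105. 129.]
small_filter_center 0.64 [305.7, 130.3] 54.02965356837719 [578.7 -82.3  52.4] [16. 15.  6.]
```

View pics/w0.png

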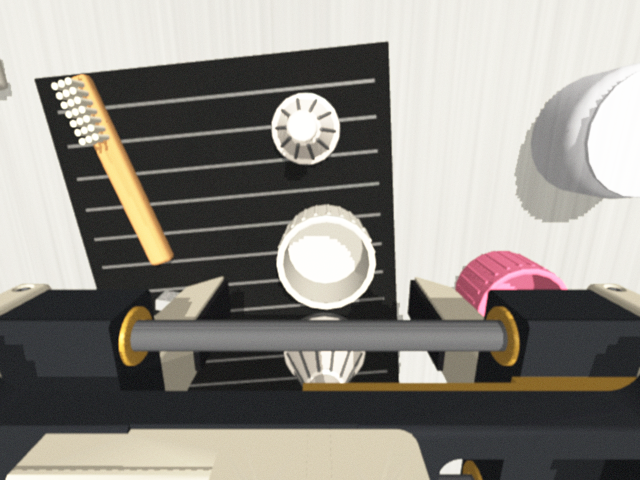

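The wrist picture shows the ramekin at (326,260) between the fingers and the small filter at (305,128). It confirms the averaged positions: ramekin (592,-163), small filter (579,-82).

{"fn": "apply_moves", "kwargs": {"motion": "0.003 0.002 0.03 0; 0 0 0.025 0; 0 0 0.018 0; 0 0 0 0"}}

```text
time: 4.8
tool_pos: [591.6, -162.9, 13.5]
tcp_rot: [-3.141, -0.0, 1.57]
contact_force: [-0.3, -0.1, 0.3]
grip_width: 91.8
finger_force: 0.0
```

{"fn": "apply_moves", "kwargs": {"motion": "0 0 0 0; 0 0 0 0; 0 0 0 0; 0 0 0 0; 0 0 0 0; 0 0 0 0", "fingers": -1}}

```text
time: 5.55
tool_pos: [592.1, -163.0, 14.3]
tcp_rot: [3.141, 0.0, 1.571]
contact_force: [-0.8, 0.8, 5.8]
grip_width: 62.8
finger_force: 30.0
```

{"fn": "apply_moves", "kwargs": {"motion": "0 0 -0.03 0; 0 0 -0.05 0; 0.045 -0.012 -0.01 0; 0.055 -0.0145 0 0; 0.055 -0.0145 0 0; 0.055 -0.0145 0 0; 0.055 -0.0145 0 0; 0.055 -0.0145 0 0"}}

```text
time: 6.55
tool_pos: [506.5, 158.7, 103.4]
tcp_rot: [-3.141, 0.0, 1.57]
contact_force: [0.9, -0.6, -0.6]
grip_width: 62.3
finger_force: 30.0
```

{"fn": "apply_moves", "kwargs": {"motion": "0.003 -0.001 0 0; 0 0 0 0; 0 0 0.04 0; 0 0 0.025 0; 0 0 0.009 0; 0 0 0 0; 0 0 0 0"}}

```text
time: 7.42
tool_pos: [507.3, 159.8, 30.7]
tcp_rot: [3.14, -0.0, 1.57]
contact_force: [-0.2, -0.1, -0.3]
grip_width: 62.7
finger_force: 30.0
```

Base is about 8 mm above the lid; lower it until contact.

{"fn": "apply_moves", "kwargs": {"motion": "0 0 0.004 0; 0 0 0.003 0; 0 0 0.001 0; 0 0 0 0"}}

```text
time: 7.92
tool_pos: [506.4, 160.1, 22.3]
tcp_rot: [3.141, 0.0, 1.571]
contact_force: [-2.6, -0.5, 4.9]
grip_width: 62.7
finger_force: 30.0
```

{"fn": "apply_moves", "kwargs": {"motion": "0 0 0 0; 0 0 0 0; 0 0 0 0; 0 0 -0.03 0; 0 0 -0.05 0; 0 0 -0.05 0; 0 0 0 0", "fingers": 1}}

```text
time: 8.8
tool_pos: [508.8, 160.6, 155.6]
tcp_rot: [3.133, -0.001, 1.571]
contact_force: [-0.4, -0.7, -1.3]
grip_width: 91.9
finger_force: 0.0
```

{"fn": "apply_moves", "kwargs": {"motion": "-0.051 0.0106 0 0; -0.051 0.0106 0 0; -0.051 0.0106 0 0; -0.051 0.0106 0 0; -0.051 0.0106 0 0; -0.051 0.0106 0 0; -0.051 0.0106 0 0; -0.051 0.0106 0 0"}}

```text
time: 9.8
tool_pos: [590.7, -249.4, 150.0]
tcp_rot: [-3.14, -0.001, 1.57]
contact_force: [0.5, 0.2, -0.1]
grip_width: 91.5
finger_force: 0.0
```

{"fn": "apply_moves", "kwargs": {"motion": "0 0 0 0; 0 0 0 0; 0 0 0.03 0; 0 0 0 0; 0 0 0 0", "fingers": 0}}

```text
time: 10.42
tool_pos: [591.4, -247.0, 122.5]
tcp_rot: [3.141, 0.0, 1.572]
contact_force: [-0.8, -0.1, -0.0]
grip_width: 47.8
finger_force: 0.0
```

```bash
python3 - <<'E'
from h import *
print(bot.get_obs()["tool_pos"])
for c in (wrist(),bot.capture("top"),bot.capture("scene")):
  W=pts(c)
  for t in["ramekin_center","large_filter_center"]:
   for d in bot.cut_out(c,t):
    q=W[d["pixels"]];q=q[~np.isnan(q[:,0])]
    if len(q)==0: print(t,d["point"]);continue
    z=np.percentile(q[:,2],97);top=q[abs(q[:,2]-z)<5]
    print(t,d["p"],np.round(d["point"]),z.round(),((top.min(0)+top.max(0))/2).round(1),(top.max(0)-top.min(0)).round())
E
```

```text
[ 591.44368405 -247.00802041  122.49186352]
ramekin_center 0.66 [316. 242.] 74.0 [ 591.5 -250.1   72.6] [22. 22.  6.]
ramekin_center 0.65 [492. 180.] 40.0 [ 723.  -198.9   38.9] [62. 61.  7.]
large_filter_center 0.87 [346. 369.] 41.0 [ 617.1 -363.7   39.9] [28.  9.  8.]
large_filter_center 0.72 [317. 240.] 74.0 [ 591.5 -250.1   72.6] [22. 22.  6.]
large_filter_center 0.62 [262. 375.] 19.0 [ 535.6 -382.5   17.1] [12.  9.  7.]
ramekin_center 0.63 [181. 304.] 54.0 [504.2 158.5  53. ] [59. 60.  9.]
ramekin_center 0.6 [378. 183.] 42.0 [ 721.1 -198.4   40.7] [60. 58.  8.]
large_filter_center 0.82 [482. 246.] 72.0 [ 610.  -375.2   70.3] [ 9. 17.  6.]
large_filter_center 0.41 [490. 277.] 38.0 [ 534.3 -395.8   36.7] [4. 8. 7.]
ramekin_center 0.84 [256. 292.] 39.0 [ 725.6 -197.5   38.3] [60. 60.  9.]
ramekin_center 0.68 [446. 198.] 52.0 [508.3 160.   50.5] [63. 61.  8.]
large_filter_center 0.91 [238. 236.] 73.0 [ 592.8 -248.7   72.2] [23. 19.  8.]
large_filter_center 0.59 [164. 207.] 69.0 [ 561.4 -391.2   67.9] [96. 37.  7.]
large_filter_center 0.57 [169. 248.] 69.0 [ 618.  -373.2   67.4] [23. 20.  8.]
```

{"fn": "apply_moves", "kwargs": {"motion": "-0.0025 0 0.03 0; 0 0 0.03 0; 0 0 0.02 0; 0 0 0 0; 0 0 0 0"}}

```text
time: 11.5
tool_pos: [591.7, -250.7, 42.7]
tcp_rot: [3.14, 0.001, 1.571]
contact_force: [0.2, 0.0, 0.8]
grip_width: 45.8
finger_force: 0.0
```

{"fn": "apply_moves", "kwargs": {"motion": "0 0 0 0; 0 0 0 0; 0 0 0 0; 0 0 0 0; 0 0 0 0; 0 0 0 0", "fingers": -1}}

```text
time: 12.25
tool_pos: [591.5, -250.6, 42.3]
tcp_rot: [3.14, 0.001, 1.571]
contact_force: [0.6, 0.0, 6.1]
grip_width: 27.5
finger_force: 28.6
```

The tips are on the cone below the stub. Re-grip higher.

{"fn": "apply_moves", "kwargs": {"motion": "0 0 0 0; 0 0 0 0; 0 0 -0.009 0; 0 0 0 0", "fingers": -0.1}}

```text
time: 12.75
tool_pos: [591.5, -250.7, 51.6]
tcp_rot: [3.14, 0.001, 1.571]
contact_force: [-0.1, -0.2, -0.1]
grip_width: 40.9
finger_force: 0.0
```

{"fn": "apply_moves", "kwargs": {"motion": "0 0 0 0; 0 0 0 0; 0 0 0 0; 0 0 0 0; 0 0 0 0; 0 0 0 0", "fingers": -1}}

```text
time: 13.5
tool_pos: [591.1, -250.4, 50.7]
tcp_rot: [-3.142, 0.0, 1.571]
contact_force: [-0.6, -0.3, -0.5]
grip_width: 20.4
finger_force: 30.0
```

{"fn": "apply_moves", "kwargs": {"motion": "0 0 -0.04 0; 0 0 -0.05 0; 0.0545 -0.002 0 0; 0.055 -0.002 0 0; 0.055 -0.002 0 0; 0.055 -0.002 0 0; 0.055 -0.002 0 0; 0.055 -0.002 0 0"}}

```text
time: 14.5
tool_pos: [579.0, 80.8, 140.9]
tcp_rot: [3.141, 0.0, 1.57]
contact_force: [1.1, 0.1, -0.1]
grip_width: 21.1
finger_force: 30.0
```

{"fn": "apply_moves", "kwargs": {"motion": "0.048 0 0 0; 0 0 0.03 0; 0 0 0.03 0; 0 0 0.016 0; 0 0 0 0; 0 0 0 0; 0 0 0 0; 0 0 0 0"}}

```text
time: 15.5
tool_pos: [579.6, 127.0, 65.5]
tcp_rot: [3.14, -0.0, 1.57]
contact_force: [0.3, 0.5, -0.1]
grip_width: 20.5
finger_force: 30.0
```

{"fn": "apply_moves", "kwargs": {"motion": "0 0 0.004 0; 0 0 0.002 0; 0 0 0 0; 0 0 0 0"}}

```text
time: 16.0
tool_pos: [579.1, 127.1, 58.6]
tcp_rot: [-3.141, 0.0, 1.571]
contact_force: [0.9, 0.8, -0.4]
grip_width: 20.0
finger_force: 30.0
```

{"fn": "apply_moves", "kwargs": {"motion": "0 0 0 0; 0 0 0 0; 0 0 0 0; 0 0 -0.02 0; 0 0 -0.04 0; 0 0 -0.04 0; 0 0 0 0", "fingers": -0.1}}

```text
time: 16.88
tool_pos: [581.2, 127.3, 162.3]
tcp_rot: [3.134, -0.001, 1.571]
contact_force: [-0.6, -0.4, 0.5]
grip_width: 41.2
finger_force: 0.0
```

{"fn": "apply_moves", "kwargs": {"motion": "-0.05 0 0 0; -0.055 0 0 0; -0.055 0 0 0; -0.049 0 0 0; 0 0 0.04 0; 0 0 0.04 0; 0 0 0 0; 0 0 0 0"}}

```text
time: 17.88
tool_pos: [579.7, -81.9, 79.6]
tcp_rot: [3.141, 0.0, 1.571]
contact_force: [-0.1, 0.6, -0.5]
grip_width: 41.5
finger_force: 0.0
```

{"fn": "apply_moves", "kwargs": {"motion": "0 0 0.02 0; 0 0 0.02 0; 0 0 0.003 0; 0 0 0 0; 0 0 0 0"}}

```text
time: 18.5
tool_pos: [580.0, -82.1, 37.1]
tcp_rot: [3.139, 0.001, 1.571]
contact_force: [0.9, 0.7, 0.1]
grip_width: 41.1
finger_force: 0.0
```

{"fn": "apply_moves", "kwargs": {"motion": "0 0 0 0; 0 0 0 0; 0 0 0 0; 0 0 0 0; 0 0 0 0; 0 0 0 0", "fingers": -1}}

```text
time: 19.25
tool_pos: [579.1, -82.0, 35.8]
tcp_rot: [3.142, 0.0, 1.571]
contact_force: [-0.2, -0.1, 2.0]
grip_width: 14.3
finger_force: 30.0
```

{"fn": "apply_moves", "kwargs": {"motion": "0 0 -0.04 0; 0 0 -0.05 0; 0.046 -0.0242 0 0; 0.046 -0.0242 0 0; 0.046 -0.0242 0 0; 0.046 -0.0242 0 0; 0.046 -0.0242 0 0; 0.046 -0.0242 0 0"}}

```text
time: 20.25
tool_pos: [433.2, 195.5, 125.8]
tcp_rot: [3.141, -0.0, 1.57]
contact_force: [-0.3, 0.3, 0.2]
grip_width: 14.6
finger_force: 30.0
```

{"fn": "apply_moves", "kwargs": {"motion": "0 0 0 0; 0 0 0.03 0; 0 0 0.03 0; 0 0 0.016 0; 0 0 0 0; 0 0 0 0; 0 0 0 0; 0 0 0 0"}}

```text
time: 21.25
tool_pos: [434.4, 194.1, 50.3]
tcp_rot: [3.14, -0.0, 1.571]
contact_force: [-0.1, 0.9, -0.9]
grip_width: 14.5
finger_force: 30.0
```

{"fn": "apply_moves", "kwargs": {"motion": "0 0 0.004 0; 0 0 0.0025 0; 0 0 0 0; 0 0 0 0"}}

```text
time: 21.75
tool_pos: [433.9, 194.1, 43.7]
tcp_rot: [3.141, 0.0, 1.571]
contact_force: [-1.8, -0.6, 8.3]
grip_width: 14.6
finger_force: 30.0
```

{"fn": "apply_moves", "kwargs": {"motion": "0 0 0 0; 0 0 0 0; 0 0 0 0; 0 0 -0.02 0; 0 0 -0.04 0; 0 0 -0.05 0; 0 0 0 0", "fingers": -0.3}}

```text
time: 22.62
tool_pos: [436.2, 194.7, 156.5]
tcp_rot: [3.134, -0.002, 1.571]
contact_force: [-0.5, -0.3, -1.3]
grip_width: 32.0
finger_force: 0.0
```

```bash
python3 - <<'E'
from h import *
c=bot.capture("top"); cv2.imwrite("pics/top1.png",c["img"])
E
```

```text
(no output)
```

View pics/top1.png

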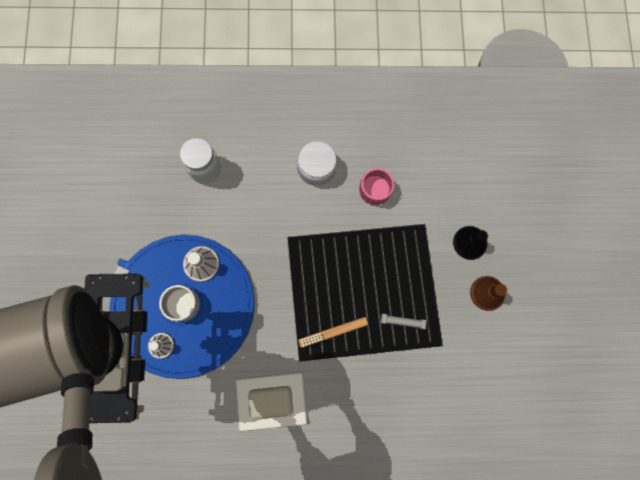

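The picture shows the ramekin (180,303), large filter (200,263) and small filter (160,345) all in place. Now the rod.

{"fn": "apply_moves", "kwargs": {"motion": "-0.0542 0.0047 0 0; -0.0542 0.0047 0 0; -0.0542 0.0047 0 0; -0.0542 0.0047 0 0; -0.0542 0.0047 0 0; -0.0542 0.0047 0 0; -0.0542 0.0047 0 0; -0.0542 0.0047 0 0"}}

```text
time: 23.68
tool_pos: [470.6, -240.9, 151.4]
tcp_rot: [-3.139, -0.002, 1.57]
contact_force: [0.7, 0.2, 0.3]
grip_width: 32.0
finger_force: 0.0
```

{"fn": "apply_moves", "kwargs": {"motion": "0 0 0 9; 0 0 0.05 0; 0 0 0.03 0; 0 0 0.02 0; 0 0 0 0; 0 0 0 0"}}

```text
time: 24.42
tool_pos: [471.5, -239.5, 53.2]
tcp_rot: [-3.141, -0.0, 1.413]
contact_force: [-0.6, -0.4, 0.1]
grip_width: 32.3
finger_force: 0.0
```

```bash
python3 - <<'E'
from h import *
print(bot.get_obs()["tool_pos"])
c=wrist();W=pts(c)
for t in["rod_center","scrubber_center"]:
   for d in bot.cut_out(c,t):
    q=W[d["pixels"]];q=q[(q[:,2]>10)&(q[:,2]<30)]
    r=cv2.minAreaRect(q[:,:2].astype(np.float32)); e=np.linalg.svd(q[:,:2]-q[:,:2].mean(0),full_matrices=False)[2][0]
    print(t,d["p"],np.round(r,1) if 0 else r,np.degrees(np.arctan2(e[1],e[0])))
E
```

```text
[ 471.50245873 -239.48717754   53.17911017]
rod_center 0.83 ((471.5745544433594, -236.3981170654297), (73.01763916015625, 15.740860939025879), 81.08850860595703) -98.84364522913448
scrubber_center 0.78 ((459.1326904296875, -130.03456115722656), (16.034194946289062, 93.27842712402344), 17.779226303100586) 108.15885645636602
```

{"fn": "apply_moves", "kwargs": {"motion": "0 0 0.02 0; 0 0 0.02 0; 0 0 0.006 0; 0 0 0 0; 0 0 0 0"}}

```text
time: 25.2
tool_pos: [472.0, -239.8, 8.1]
tcp_rot: [3.14, 0.001, 1.414]
contact_force: [-0.5, -0.5, -0.0]
grip_width: 32.5
finger_force: 0.0
```

{"fn": "apply_moves", "kwargs": {"motion": "0 0 0 0; 0 0 0 0; 0 0 0 0; 0 0 0 0; 0 0 0 0", "fingers": -1}}

```text
time: 25.82
tool_pos: [471.6, -239.6, 7.5]
tcp_rot: [3.141, 0.0, 1.414]
contact_force: [-1.0, -0.3, 5.2]
grip_width: 13.0
finger_force: 30.0
```

{"fn": "apply_moves", "kwargs": {"motion": "0 0 -0.04 0; 0 0 -0.06 0; 0.054 -0.0083 0 0; 0.054 -0.0083 0 0; 0.054 -0.0083 0 0; 0.054 -0.0083 0 0; 0.054 -0.0083 0 0; 0.054 -0.0083 0 0"}}

```text
time: 26.82
tool_pos: [472.8, 90.0, 107.0]
tcp_rot: [-3.142, 0.0, 1.413]
contact_force: [0.8, -0.1, -1.3]
grip_width: 12.8
finger_force: 30.0
```

{"fn": "apply_moves", "kwargs": {"motion": "0 0 0 -10.6; 0 0 0 -10.6; 0 0 0 -10.6; 0 0 0 -10.6; 0 0 0 -10.6; 0 0 0 -10.6; 0 0 0 -10.6; 0 0 0 0"}}

```text
time: 27.82
tool_pos: [472.8, 88.3, 106.8]
tcp_rot: [-3.141, -0.001, 2.707]
contact_force: [-0.2, 0.0, -1.9]
grip_width: 12.7
finger_force: 30.0
```

{"fn": "apply_moves", "kwargs": {"motion": "0 0 0.03 0; 0 0 0.03 0; 0 0 0.02 0; 0 0 0.006 0; 0 0 0 0; 0 0 0 0; 0 0 0 0"}}

```text
time: 28.7
tool_pos: [473.6, 88.3, 21.9]
tcp_rot: [3.141, 0.001, 2.708]
contact_force: [0.3, 0.2, -0.1]
grip_width: 12.9
finger_force: 30.0
```

Needs z of about 15.5.

{"fn": "apply_moves", "kwargs": {"motion": "0 0 0.004 0; 0 0 0.0022 0; 0 0 0 0; 0 0 0 0"}}

```text
time: 29.2
tool_pos: [473.1, 88.3, 15.5]
tcp_rot: [3.142, 0.0, 2.708]
contact_force: [-1.4, -1.0, 6.1]
grip_width: 13.1
finger_force: 30.0
```

{"fn": "apply_moves", "kwargs": {"motion": "0 0 0 0; 0 0 0 0; 0 0 0 0; 0 0 -0.03 0; 0 0 -0.05 0; 0 0 -0.06 0; 0 0 0 0; 0 0 0 0", "fingers": -0.35}}

```text
time: 30.2
tool_pos: [472.6, 88.3, 154.5]
tcp_rot: [-3.141, -0.0, 2.708]
contact_force: [-0.1, -0.0, -0.3]
grip_width: 29.8
finger_force: 0.0
```

{"fn": "apply_moves", "kwargs": {"motion": "0 0 0 10.5; 0 0 0 10.5; 0 0 0 10.5; 0 0 0 10.5; 0 0 0 5.6; 0 0 0 0"}}

```text
time: 30.95
tool_pos: [472.1, 88.3, 153.3]
tcp_rot: [-3.138, -0.001, 1.879]
contact_force: [0.5, -1.6, -0.4]
grip_width: 29.9
finger_force: 0.0
```

{"fn": "apply_moves", "kwargs": {"motion": "-0.0462 -0.0196 0 0; -0.0462 -0.0196 0 0; -0.0462 -0.0196 0 0; -0.0462 -0.0196 0 0; 0 0 0.03 0; 0 0 0 0; 0 0 0 0"}}

```text
time: 31.82
tool_pos: [454.2, -111.1, 125.1]
tcp_rot: [-3.141, -0.0, 1.879]
contact_force: [-1.4, -0.6, 0.8]
grip_width: 29.9
finger_force: 0.0
```

```bash
python3 - <<'E'
from h import *
o=bot.get_obs();print(o["tool_pos"],o["tcp_rot"])
c=wrist();W=pts(c); cv2.imwrite("pics/w1.png",c["img"])
for d in bot.cut_out(c,"scrubber_center"):
    q=W[d["pixels"]];q=q[(q[:,2]>9)&(q[:,2]<40)]
    r=cv2.minAreaRect(q[:,:2].astype(np.float32)); e=np.linalg.svd(q[:,:2]-q[:,:2].mean(0),full_matrices=False)[2][0]
    print(d["p"],r,np.degrees(np.arctan2(e[1],e[0])))
for n in("top","scene"):
    c=bot.capture(n); W=pts(c)
    q=W[bot.cut_out(c,"rod_center")[0]["pixels"]]; q=q[(q[:,2]>20)&(q[:,2]<35)]
    r=cv2.minAreaRect(q[:,:2].astype(np.float32)); print(n,"rod",r)
E
```

```text
[ 454.22950114 -111.11024635  125.14637477] [-3.14113979e+00 -3.78470271e-04  1.87942443e+00]
0.83 ((453.4019775390625, -112.63589477539062), (15.937541961669922, 129.3849639892578), 18.016942977905273) 107.88339018490021
top rod ((471.9949645996094, 86.78326416015625), (15.897533416748047, 79.6534423828125), 65.19621276855469)
scene rod ((475.7046813964844, 89.50038146972656), (15.541126251220703, 82.90306091308594), 66.35951232910156)
```

View pics/w1.png

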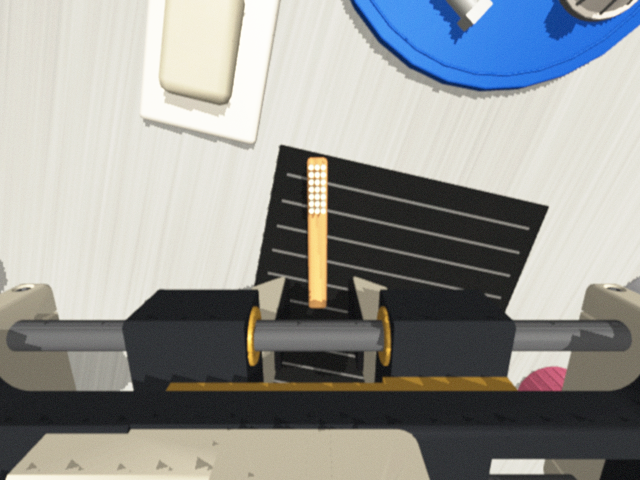

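The scrubber lies along the tool, with its bristles up the picture at (317,185). Grip it with the tips at TCP z of about 7.

{"fn": "apply_moves", "kwargs": {"motion": "-0.0015 0 0.04 0; 0 0 0.04 0; 0 0 0.025 0; 0 0 0.013 0; 0 0 0 0; 0 0 0 0; 0 0 0 0"}}

```text
time: 33.0
tool_pos: [455.3, -113.2, 8.0]
tcp_rot: [3.14, 0.001, 1.878]
contact_force: [-0.2, -0.4, -0.2]
grip_width: 29.8
finger_force: 0.0
```

{"fn": "apply_moves", "kwargs": {"motion": "0 0 0 0; 0 0 0 0; 0 0 0 0; 0 0 0 0; 0 0 0 0", "fingers": -1}}

```text
time: 33.62
tool_pos: [454.8, -113.1, 7.3]
tcp_rot: [3.141, 0.0, 1.878]
contact_force: [-0.5, 0.4, 5.4]
grip_width: 15.3
finger_force: 30.0
```

{"fn": "apply_moves", "kwargs": {"motion": "0 0 -0.03 0; 0 0 -0.05 0; 0.02 0.011 -0.04 0; 0.045 0.0242 0 0; 0.045 0.0242 0 0; 0.045 0.0242 0 0; 0.045 0.0242 0 0; 0.0445 0.0242 0 0"}}

```text
time: 34.62
tool_pos: [506.5, 161.6, 126.7]
tcp_rot: [-3.141, 0.0, 1.878]
contact_force: [-0.4, -0.3, 0.3]
grip_width: 15.5
finger_force: 30.0
```

{"fn": "apply_moves", "kwargs": {"motion": "0 0 0 10.5; 0 0 0 10.5; 0 0 0 10.5; 0 0 0 10.5; 0 0 0.03 0; 0 0 0.02 0; 0 0 0 0; 0 0 0 0"}}

```text
time: 35.62
tool_pos: [507.0, 160.1, 77.5]
tcp_rot: [3.141, -0.0, 1.145]
contact_force: [1.0, 1.1, 0.1]
grip_width: 15.0
finger_force: 30.0
```

```bash
python3 - <<'E'
from h import *
o=bot.get_obs();print(o["tool_pos"],o["tcp_rot"],o["grip_width"])
c=wrist(); cv2.imwrite("pics/w2.png",c["img"])
for n in("top","scene"):
    c=bot.capture(n); W=pts(c)
    for d in bot.cut_out(c,"scrubber_center")[:1]:
        q=W[d["pixels"]];q=q[(q[:,2]>75)&(q[:,2]<110)]; print(n,d["p"],q.min(0).round(),q.max(0).round())
E
```

```text
[506.98439384 160.05006377  77.5471657 ] [ 3.14091052e+00 -3.47981805e-04  1.14470622e+00] 14.96682429713558
scene 0.55 [477. 101.  75.] [543. 223.  99.]
```

View pics/w2.png

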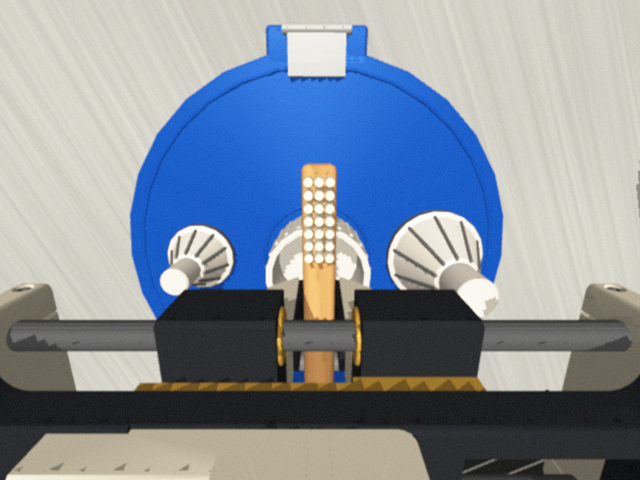

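The view is square on to the latch at (317,50) and the scrubber is centred over the ramekin. Lower to z of about 55.5.

{"fn": "apply_moves", "kwargs": {"motion": "0 0 0.01 0; 0 0 0.006 0; 0 0 0.003 0; 0 0 0 0; 0 0 0.0015 0; 0 0 0.001 0; 0 0 0 0"}}

```text
time: 36.75
tool_pos: [506.6, 160.0, 55.5]
tcp_rot: [3.141, 0.0, 1.145]
contact_force: [-0.7, 0.5, 0.2]
grip_width: 15.4
finger_force: 30.0
```

{"fn": "apply_moves", "kwargs": {"motion": "0 0 0 0; 0 0 0 0; 0 0 0 0; 0 0 -0.02 0; 0 0 -0.05 0; 0 0 -0.06 0; 0 0 0 0; 0 0 0 0", "fingers": -0.4}}

```text
time: 37.75
tool_pos: [506.1, 159.9, 185.0]
tcp_rot: [-3.141, 0.0, 1.145]
contact_force: [-0.6, -0.8, -0.6]
grip_width: 27.9
finger_force: 0.0
```

```bash
python3 - <<'E'
from h import *
c=wrist(); cv2.imwrite("pics/w3.png",c["img"]); W=pts(c)
C=np.array([506.5,160.4]); a=np.radians(245.3); X=np.array([np.cos(a),np.sin(a)]); Y=np.array([-X[1],X[0]])
for t in["scrubber_center","large_filter_center","small_filter_center","rod_center"]:
  for d in bot.cut_out(c,t)[:2]:
    q=W[d["pixels"]];q=q[(q[:,2]>15)&(q[:,2]<95)]
    if len(q)<9: continue
    z=np.percentile(q[:,2],97); top=q if "scr" in t else q[q[:,2]>z-5]
    r=cv2.minAreaRect(top[:,:2].astype(np.float32)); m=np.array(r[0])-C
    print(t,round(d["p"],2),z.round(1),"lid xy",(m@X).round(1),(m@Y).round(1),np.round(r[1]),r[2])
    if "scr" in t:
        h=q[(q[:,2]>56)&(q[:,2]<67)]; s=np.linalg.lstsq(np.c_[(h[:,:2]-C)@X,np.ones(len(h))],h[:,2],rcond=None)[0]; print("slope,z",s)
c=bot.capture("top"); cv2.imwrite("pics/top2.png",c["img"][130:430,60:360].repeat(2,0).repeat(2,1))
E
```

```text
scrubber_center 0.94 74.3 lid xy -1.4 1.7 [129.  17.] 65.19205474853516
slope,z [1.25535793e-03 6.14947593e+01]
large_filter_center 0.56 82.3 lid xy -0.7 80.0 [22. 22.] 16.162715911865234
small_filter_center 0.59 62.3 lid xy -0.4 -78.7 [15. 15.] 20.04428482055664
rod_center 0.82 27.7 lid xy 74.2 0.9 [23. 55.] 65.93721008300781
```

View pics/w3.png

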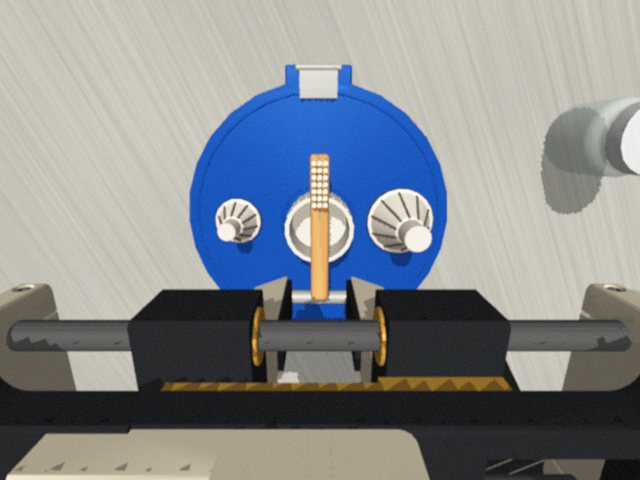

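The wrist view shows everything in place: scrubber level at (320,225), large filter (400,220), small filter (238,220), latch (318,80). With the latch turned towards you, the large filter is on the left, as required. Handing in.

```bash
python3 -c "
from plant import bot; print(bot.close_job())"
```

```text
the job is handed in; nothing more can be done
None
```

All five parts are laid out on the lid as asked and the job is handed in at about 38 s; in the last camera checks they measured within tolerance, but the hand-in gave no verdict.

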